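# Hover a test cassette over the reader's glass

## Task

Lever the grey hinged cover of the white cassette reader open with the blade of the spatula until it leans back past upright, then lay the spatula gently back down on the free bench. Take the test cassette that lies on the low carton, lift it clear above the tops of the bottles standing in between, carry it over them and finish still holding it level about a centimetre above the middle of the reader's glass, its long side along the long side of the glass, for a contactless reading. Neither gripper nor cassette may touch the reader or its cover, and the bottles and the other cassette stay where they are.

Things in the scene. Friction and masses are not known exactly. Their poses are not given: they have to be found in the camera images.
- reader: White cassette reader fixed on the bench, 130 x 174 mm, 46 mm high, yaw within 0.25 rad. Origin on the bench under the middle of its glass; x to its back (away from the robot), y to its left, z up. Spans x -70 to 60, y -62 to 112 mm. Behind x -22 mm is the deck, 46 mm high, with glass and, at the left, a small display; in front a ledge 36 mm high.
- glass_centre (a point): Middle of the reader's flat glass, on its surface, 46 mm above the bench (axes as the reader's). The glass measures 30 mm along x and 82 mm along y (its long side runs left to right), in a thin grey frame 1 mm high. Hidden under the cover while that is closed.
- cover (a joint): Angle of the reader's grey cover, a plate 72 x 90 mm, 3 mm thick, with a white panel on top, hinged at its back edge: 0 closed (flat, underside 48.5 mm above the bench), 1.57 upright, 2.0 fully back. Starts closed or ajar by at most 0.06. It weighs 50 g; its stiff hinge (0.025 N m) keeps any angle; about 0.7 N at the lip moves it.
- cover_lip (a point): Middle of the cover's free front edge, at half its thickness; it moves with the cover. Closed, it is at reader x -36, z 50 mm and overhangs the ledge by 14 mm: below it is a slot 12 mm high (z 36 to 48 mm), closed at the back by the step of the deck at reader x -22 mm.
- cover_hinge (a point): Middle of the cover's hinge axis, at reader x +36, z 50 mm; the axis runs along the reader's y. Does not move with the cover; axes as the reader's.
- spatula: Spatula, 45 g, lying at the robot's left: black handle 95 x 12 x 12 mm, flat steel blade 14 mm wide, 2 mm thick. Origin under the middle of the handle; x along the handle to the blade, z up. The blade's middle plane is 6 mm above the handle's underside; it ends at x +132 mm; centre of mass about x +15 mm. Points away from the robot within 0.4 rad.
- spatula_tip (a point): Middle of the end of the spatula's blade, 132 mm along the spatula's x and 6 mm above the underside of its handle.
- carton: Low pale closed carton of 88 x 126 mm, 38 mm high, fixed on the bench at the robot's right; origin under its middle, long side along its y.
- cassette: The cassette to be read: white flat test cassette 70 x 20 mm, 5 mm thick, 12 g, lying on top of the carton (underside 38 mm above the bench), roughly along the carton's long side. Origin in the middle of its underside, x along its 70 mm length, z up. Which end points left does not matter.
- spare_cassette: Another, equal white cassette lying on the bench itself, in front of the bottles; to be left alone. Origin in the middle of its underside.
- big_bottle: Brown bottle with white cap, 54 mm in diameter, 105 mm high, in the row of three bottles between carton and reader; origin under its middle.
- mid_bottle: White bottle with red cap, 44 mm in diameter, 85 mm high, in that row; origin under its middle.
- small_bottle: Brown bottle with black cap, 34 mm in diameter, 70 mm high, in that row; origin under its middle.
Things that resemble listed ones, but are neither listed nor needed, are in the scene too. Leave any orange or pink look-alike of the cassette alone. Leave any yellow look-alike of the spatula alone.

How it is judged:
By the outcome, as a careful person would: the job done as asked, in the order asked, and still so for the second after the job is handed in, while the arm keeps its last pose, push and grip.
It also fails if it takes over 61 s, if anything falls off the work surface, if the arm or the gripper's body presses on something with over 40 N, if the wrist force passes 120 N, or if a joint passes its speed limit or range.

## Robot

A 6-joint arm with a two-finger parallel gripper is mounted at the origin on a cart in front of the work surface, level with it; the furniture and walls round the work are solid. World frame = base frame: x ahead of the robot, y to its left, z up, the work surface at z = 0. Lengths are in m, angles in rad, forces in N, time in s.
With the tool pointing down it reaches from about 0.275 to 0.875 m from the base axis. Payload 12.5 kg.
Tool frame: the origin (TCP) lies on the centre line of the jaws, within the pads' length; the fingertips stand r.finger_overhang ahead of it and the grasp point (between the pads) lies 3 mm ahead of it (r.finger_overhang is the distance from the TCP to the fingertips, in m); z points along the fingers, y is the line along which they close (so a half turn about z gives the same grasp; the last joint's range is limited). The gripper opens to 85 mm and grips with 20 to 120 N. Pads are 22 mm wide; open, the fingers measure 114 mm over their backs; the gripper's body (76 mm by 85 mm) begins 54 mm behind the grasp point. The pads swing forward as they close: fully open they stand 13 mm farther back than shut.
Start: joints at [-0.085, 0.351, 1.652, -0, 1.139, -0.085], TCP at [0.55, 0, 0.231] pointing down, gripper open.
Joint ranges: [-2.75, 2.75], [-0.79, 2.1], [0.01, 2.65], [-1.57, 4.71], [0.07, 3.14], [-2.87, 2.87]. Speed limits (rad/s): [2.22, 2.22, 2.79, 3.14, 3.14, 3.14].

## Interface

Orientations are given as a unit quaternion [x, y, z, w].
In Python, from cell import r, optics gives the robot as it stands. The module is installed in compiled form; this text tells all that it offers. Calls block until the motion is done:
- r.move_to(position, orientation): joint-space move of the TCP to a pose.
- r.move_linear(position, rot=None, vel=0.15): straight line of the TCP; rot=None keeps the orientation; vel is the mean speed in m/s.
- r.set_joints(angles): joint-space move.
- r.set_gripper(opening, squeeze=None): opening from 0.0 (shut) to 1.0 (fully open); squeeze is the grip in N (None keeps the last); returns when the fingers have stopped.
- r.sleep(seconds).
- r.inverse_kinematics(position, orientation): joint angles nearest the present ones, or None.
- optics.get_image(name): name is "scene" or "side" or "wrist"; returns a dict with "pixels" (384x512x3 uint8, red, green, blue), "depth" (384x512 float32, m along the optical axis (not along the pixel's ray), 0 where there is no reading), "fx", "fy", "cx", "cy" (pixels), "D" ([k1, k2, p1, p2, k3] as OpenCV has them; the pictures are not rectified), "camera_from_world" (4x4, takes a point from world to camera coordinates); the wrist camera has in their place "mount" (4x4, takes a point from camera to tool coordinates, whose origin is the TCP and whose axes are the flange's). Camera axes: x right, y down, z forward; pixel columns grow to the right and rows downward; lengths in m; the calibration is good to about 2 mm. A picture is of the moment at which its call begins: read the wrist's pose just before it.
A pose or a line that the arm cannot do raises r.PlanningError and nothing moves.
- r.hand_in(): hands the job in; it is judged then, once.
Readings, each from a call of its own:
- r.current_t(): time.
- r.current_q(): joint angles.
- r.current_qvel(): joint speeds.
- r.current_effort(): joint torques, N m.
- r.current_tool_pos(): TCP position.
- r.current_ee_rot(): TCP orientation.
- r.current_contact_force(): force on the tool from outside, world axes, zero at the start.
- r.current_torque(): the same for the moment, N m.
- r.current_opening(): opening from 0.0 (shut) to 1.0 (fully open).
- r.current_finger_force(): force on a finger pad.
Only numpy, scipy, OpenCV 4.12 (cv2) and the standard library are available. Lean on these libraries where they do the work, as an engineer would, in place of code of your own. Each camera call takes 0.05 s, during which the arm holds its last target. There are 200 camera calls.

## Working session

There is one attempt and no reset: what is moved stays moved. The work goes in short steps, each a Python script; the robot and the scene stay as the last script left them, time stands still between calls to the robot, and variables do not carry over. Pictures are saved under pics/ and viewed, at most 10 in all, crops included, and the job is handed in when it is done.

```bash
mkdir -p pics; cat > h.py <<'E'
import numpy as np, cv2
from cell import r, optics
from scipy.spatial.transform import Rotation as R
def K(im): return np.array([[im['fx'],0,im['cx']],[0,im['fy'],im['cy']],[0,0,1.]])
def ray(im,uv,wp=None):
    p=cv2.undistortPoints(np.array(uv,float).reshape(-1,1,2),K(im),np.array(im['D'],float)).reshape(-1,2)
    d=np.c_[p,np.ones(len(p))]
    if 'mount' in im:
        M=np.eye(4);M[:3,:3]=R.from_quat(wp[1]).as_matrix();M[:3,3]=wp[0];T=M@im['mount']
    else: T=np.linalg.inv(im['camera_from_world'])
    return T[:3,3],d@T[:3,:3].T
def onplane(im,uv,z,wp=None):
    o,d=ray(im,uv,wp); z=np.asarray(z,float)
    return o+d*((z-o[2])/d[:,2])[:,None]
def cloud(im,wp=None):
    h,w=im['depth'].shape
    uv=np.stack(np.meshgrid(np.arange(w),np.arange(h)),-1).reshape(-1,2)
    o,d=ray(im,uv,wp)
    P=o+d*im['depth'].reshape(-1,1); P[im['depth'].ravel()==0]=np.nan
    return P.reshape(h,w,3)
def save(im,n): cv2.imwrite('pics/'+n+'.png',im['pixels'][:,:,::-1])
def down(yaw):  # tool pointing down, tool y (closing) at angle yaw+90 => tool x along yaw
    return (R.from_euler('z',yaw)*R.from_euler('x',np.pi)).as_quat()
E
python3 - <<'E'
from h import *
import pickle
a=optics.get_image('scene');b=optics.get_image('side')
wp=(r.current_tool_pos(),r.current_ee_rot());c=optics.get_image('wrist')
pickle.dump((a,b,c,wp),open('i0.pkl','wb'))
for n,i in zip(('scene','side','wrist'),(a,b,c)): save(i,n)
cv2.imwrite('pics/ab.png',np.hstack([cv2.resize(x['pixels'],(400,300)) for x in (a,b)])[:,:,::-1])
print(wp,r.finger_overhang,c['mount'],a['camera_from_world'],b['camera_from_world'],a['fx'],r.current_t())
E
```

```text
(array([5.49690073e-01, 6.14741942e-05, 2.30602761e-01]), array([ 7.07116816e-01,  7.07096539e-01, -3.46075173e-04, -4.17161749e-04])) 0.022 [[-4.26862475e-05 -9.58941483e-01 -2.83604003e-01  7.26803805e-02]
 [ 9.99999997e-01 -2.11109842e-05 -7.91316363e-05  4.75523919e-04]
 [ 6.98954491e-05 -2.83604005e-01  9.58941481e-01 -1.42913821e-01]
 [ 0.00000000e+00  0.00000000e+00  0.00000000e+00  1.00000000e+00]] [[-0.85176883 -0.52326659  0.02611393  0.43916104]
 [-0.27686966  0.40725127 -0.87033878  0.23057068]
 [ 0.44478427 -0.7485576  -0.49176058  1.01921803]
 [ 0.          0.          0.          1.        ]] [[ 0.93479483 -0.35449853  0.02212281 -0.5109952 ]
 [-0.17614427 -0.51676785 -0.83780916  0.14333899]
 [ 0.30843447  0.77928286 -0.5455148   0.94911764]
 [ 0.          0.          0.          1.        ]] 489.91793217717486 0.15
```

View pics/scene.png

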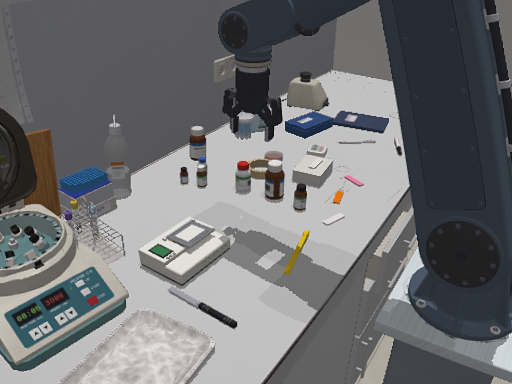

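View pics/side.png

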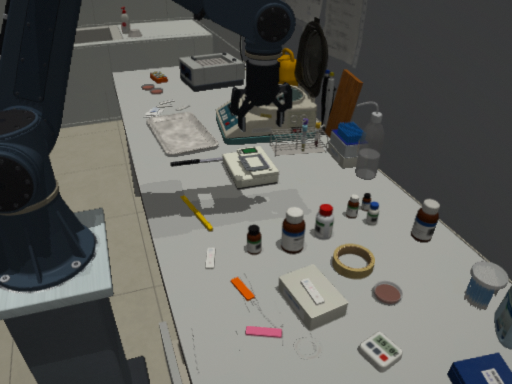

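The scene view shows the reader at (185,248) and the black spatula at (203,306), with its yellow look-alike at (297,252). The target cassette is on the carton at (316,163). The cassette look-alikes are the spare (334,219), orange (338,197) and pink (354,180). In the side view the reader is at (250,165), the spatula at (197,160), the cassette at (313,290), and the bottles at (293,230), (325,221) and (254,239). I choose the black spatula and the white cassette on the carton.

```bash
python3 - <<'E'
from h import *
import pickle
a,b,c,wp=pickle.load(open('i0.pkl','rb'))
np.set_printoptions(precision=4,suppress=True)
A=cloud(a);B=cloud(b)
for n,P,px in (('A',A,dict(reader=(190,240),spat=(215,313),cass=(316,163),spare=(334,219))),('B',B,dict(reader=(252,165),spat=(185,162),cass=(313,290),spare=(210,258),big=(293,213),mid=(325,209),small=(254,229)))):
    for k,(u,v) in px.items(): print(n,k,np.nanmedian(P[v-1:v+2,u-1:u+2].reshape(-1,3),0))
def rect(P,n,box,zr,extra=None):
    x0,x1,y0,y1=box
    m=(P[...,0]>x0)&(P[...,0]<x1)&(P[...,1]>y0)&(P[...,1]<y1)&(P[...,2]>zr[0])&(P[...,2]<zr[1])
    if extra is not None: m&=extra
    k,l,s,_=cv2.connectedComponentsWithStats(m.astype(np.uint8))
    j=1+np.argmax(s[1:,4]); q=P[l==j]
    (cx,cy),wh,an=cv2.minAreaRect((q[:,:2]*1000).astype(np.float32))
    print(n,s[j,4],np.array([cx,cy]),wh,an,'z',np.median(q[:,2]),np.percentile(q[:,2],[2,98])); return l==j
for n,im,P in (('A',a,A),('B',b,B)):
    hsv=cv2.cvtColor(im['pixels'],cv2.COLOR_RGB2HSV); V=hsv[...,2]
    rp=np.nanmedian(P[165-1:167,251:254].reshape(-1,3),0) if n=='B' else np.nanmedian(P[239:242,189:192].reshape(-1,3),0)
    cp=np.nanmedian(P[162:165,315:318].reshape(-1,3),0) if n=='A' else np.nanmedian(P[289:292,312:315].reshape(-1,3),0)
    rect(P,n+' reader',(rp[0]-.13,rp[0]+.13,rp[1]-.15,rp[1]+.15),(.03,.062))
    rect(P,n+' cover',(rp[0]-.13,rp[0]+.13,rp[1]-.15,rp[1]+.15),(.0485,.062))
    rect(P,n+' carton',(cp[0]-.1,cp[0]+.1,cp[1]-.1,cp[1]+.1),(.03,.05))
    rect(P,n+' cass',(cp[0]-.06,cp[0]+.06,cp[1]-.06,cp[1]+.06),(.0405,.05))
# bottles
rows=[]
for (u,v,k,h,d) in ((293,213,'big',.105,.027),(325,209,'mid',.085,.022),(254,229,'small',.07,.017)):
    p=np.nanmedian(B[v-1:v+2,u-1:u+2].reshape(-1,3),0)
    q=B[(np.hypot(B[...,0]-p[0],B[...,1]-p[1])<.06)&(B[...,2]>h-.006)&(B[...,2]<h+.008)]
    print(k,len(q),q.mean(0) if len(q) else None, (q.max(0)-q.min(0)) if len(q) else None)
X=[]
for n,im,roi in (('A',a,(160,280,245,335)),('B',b,(165,150,228,170))):
    x0,y0,x1,y1=roi; 
    print(n,'img',cv2.imwrite(f'pics/crop{n}.png',cv2.resize(im['pixels'][y0-10:y1+10,x0-10:x1+60,::-1],None,fx=4,fy=4,interpolation=cv2.INTER_CUBIC)))
    V=im['pixels'].max(2); m=np.zeros_like(V);m[y0:y1,x0:x1]=V[y0:y1,x0:x1]<70
    k,l,s,_=cv2.connectedComponentsWithStats(m);j=1+np.argmax(s[1:,4])
    v,u=np.where(l==j); q=onplane(im,np.c_[u,v],.008)
    print(n,'handle',len(u),cv2.minAreaRect((q[:,:2]*1000).astype(np.float32)))
E
```

```text
A reader [0.581  0.201  0.0526]
A spat [0.4213 0.3264 0.0127]
A cass [ 0.5272 -0.3418  0.0431]
A spare [ 0.3722 -0.1365  0.0042]
B reader [0.5882 0.1544 0.0535]
B spat [0.4192 0.3185 0.0102]
B cass [ 0.5346 -0.345   0.0422]
B spare [ 0.376  -0.1428  0.0038]
B big [ 0.5675 -0.168   0.1056]
B mid [ 0.6601 -0.1528  0.0851]
B small [ 0.479  -0.1533  0.0704]
A reader 2901 [593.6353 204.9516] (176.64088439941406, 134.50856018066406) 87.54376983642578 z 0.04542903001719656 [0.0318 0.055 ]
A cover 729 [604.2706 178.4409] (105.99296569824219, 86.8017578125) 87.06243896484375 z 0.05275703903682538 [0.0491 0.0561]
A carton 609 [ 534.5794 -337.1493] (89.4780044555664, 136.2251434326172) 6.953084468841553 z 0.03784108555841037 [0.031  0.0439]
A cass 63 [ 533.882  -346.5251] (26.86695098876953, 75.18810272216797) 1.1374353170394897 z 0.04301967320462996 [0.0407 0.0452]
B reader 1350 [595.4498 198.7916] (178.18467712402344, 131.2074737548828) 87.18789672851562 z 0.04561640437744752 [0.0314 0.0552]
B cover 378 [603.7504 172.3745] (109.06684875488281, 80.89154815673828) 89.50006866455078 z 0.05321401685547322 [0.0503 0.0562]
B carton 2157 [ 536.1808 -338.5359] (90.01163482666016, 129.02191162109375) 7.738526821136475 z 0.03853650042963874 [0.0316 0.044 ]
B cass 263 [ 533.4179 -345.5035] (25.185853958129883, 72.17860412597656) 4.066416263580322 z 0.04290395718091633 [0.0406 0.0452]
big 164 [ 0.5722 -0.1665  0.1039] [0.0374 0.0395 0.008 ]
mid 91 [ 0.6653 -0.1483  0.0838] [0.0316 0.0323 0.0078]
small 72 [ 0.4801 -0.1491  0.0691] [0.0241 0.0245 0.0082]
A img True
A handle 257 ((418.3289489746094, 325.1520690917969), (16.652164459228516, 96.9764175415039), 85.53275299072266)
B img True
B handle 119 ((419.99835205078125, 320.7491455078125), (27.51973533630371, 91.99068450927734), 85.97478485107422)
```

```bash
python3 - <<'E'
from h import *
import pickle
np.set_printoptions(precision=4,suppress=True)
r.move_to([.56,.23,.28],down(0)); 
wp=(r.current_tool_pos(),r.current_ee_rot());c=optics.get_image('wrist')
pickle.dump((c,wp),open('i1.pkl','wb')); save(c,'w1'); print(r.current_t(),wp,r.current_q())
P=cloud(c,wp)
def rect(n,m):
    k,l,s,_=cv2.connectedComponentsWithStats(m.astype(np.uint8));j=1+np.argmax(s[1:,4]);q=P[l==j]
    print(n,s[j],cv2.minAreaRect((q[:,:2]*1000).astype(np.float32)),np.median(q[:,2]))
z=P[...,2];inb=(P[...,1]>.09)&(P[...,1]<.3)
rect('body',inb&(z>.03)&(z<.062));rect('deck',inb&(z>.0425)&(z<.06));rect('cover',inb&(z>.0487)&(z<.06))
V=c['pixels'].max(2); rect('handle',(V<70)&(P[...,1]>.29)&(z>-.01)&(z<.03))
E
```

```text
1.9167 (array([0.56  , 0.2297, 0.2799]), array([ 1.    ,  0.0002, -0.0001,  0.0001])) [ 0.3122  0.41    1.442  -0.0001  1.2898  1.8829]
body [  214    90   135   101 12264] ((596.0347900390625, 201.81356811523438), (173.79823303222656, 130.21804809570312), 87.5240249633789) 0.046289040968808315
deck [ 214   90  135   80 9151] ((613.101318359375, 201.292724609375), (172.62098693847656, 95.92671203613281), 87.56649780273438) 0.047222050979862706
cover [ 259  107   83   63 4028] ((602.3107299804688, 177.54078674316406), (104.90809631347656, 76.45899200439453), 87.23973846435547) 0.05293728545643531
handle [ 195  173   14  105 1044] ((456.7011413574219, 321.2516174316406), (19.193355560302734, 185.82765197753906), 85.02975463867188) 0.007465301955359854
```

View pics/w1.png

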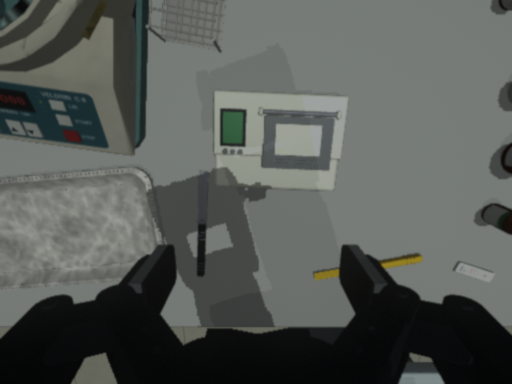

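The wrist view shows the reader at (214–348, 90–190) with the cover lip near row 168. The black spatula runs from its tip at (205,172) to the handle end at (200,275). The yellow decoy at (368,267) and the spare at (474,271) are clearly separate from it.

```bash
python3 - <<'E'
from h import *
import pickle
np.set_printoptions(precision=4,suppress=True)
c,wp=pickle.load(open('i1.pkl','rb'))
G=c['pixels'].astype(int);V=G.max(2)
print('col203 V',V[164:282:3,203]); 
print('lip col V',[V[r0,297] for r0 in range(100,195,2)])
print('wide rows',[ (y,''.join('%4d'%v for v in V[y,192:214])) for y in (180,200,215,230,250,268)])
# handle
m=np.zeros_like(V,np.uint8); m[215:285,190:215]=V[215:285,190:215]<38
k,l,s,_=cv2.connectedComponentsWithStats(m);j=1+np.argmax(s[1:,4]);print(s[j])
v,u=np.where(l==j); q=onplane(c,np.c_[u,v],.010,wp); print(cv2.minAreaRect((q[:,:2]*1000).astype(np.float32)))
print('tip,handle end',onplane(c,[[205,171],[200,276]],[.006,.006],wp))
print('lip corners',onplane(c,[[262,168],[331,170],[264,112],[336,115]],.0515,wp))
cv2.imwrite('pics/w1c.png',cv2.resize(c['pixels'][85:285,185:350,::-1],None,fx=3,fy=3,interpolation=cv2.INTER_CUBIC))
E
```

```text
col203 V [124 124 115  93  66  64  64  64  64  64  64  63  64  63  62  62  62  61
  60  51  31  18  19  39  29  46  21  21  20  21  21  20  17  27  24  24
  21  42  71  71]
lip col V [np.int64(159), np.int64(160), np.int64(159), np.int64(159), np.int64(159), np.int64(122), np.int64(98), np.int64(80), np.int64(78), np.int64(88), np.int64(89), np.int64(89), np.int64(127), np.int64(160), np.int64(161), np.int64(162), np.int64(162), np.int64(161), np.int64(162), np.int64(161), np.int64(161), np.int64(161), np.int64(160), np.int64(160), np.int64(160), np.int64(160), np.int64(160), np.int64(154), np.int64(101), np.int64(82), np.int64(78), np.int64(81), np.int64(78), np.int64(81), np.int64(95), np.int64(147), np.int64(151), np.int64(150), np.int64(150), np.int64(150), np.int64(149), np.int64(148), np.int64(148), np.int64(147), np.int64(124), np.int64(107), np.int64(114), np.int64(114)]
wide rows [(180, '  74  74  73  74  73  71  66  64  65  65  65  64  66  67  67  68  72  74  73  73  74  73'), (200, '  72  73  72  73  72  70  63  62  62  62  62  64  64  63  63  61  69  72  73  73  73  73'), (215, '  72  72  72  72  71  68  63  61  61  60  61  61  62  60  59  64  70  72  72  72  72  72'), (230, '  72  71  73  75  78  66  36  20  18  19  18  19  23  50  92 116 121 122 122 122 122 122'), (250, ' 120 122 122 120 108  68  31  20  20  20  20  20  30  67 109 121 121 122 122 120 117 114'), (268, '  71  71  71  70  60  34  21  20  19  19  20  21  38  63  71  71  71  71  72  71  71  71')]
[197 224   9  52 344]
((420.78204345703125, 322.82525634765625), (11.912982940673828, 93.08845520019531), 85.60247039794922)
tip,handle end [[0.5516 0.3097 0.006 ]
 [0.3702 0.3278 0.006 ]]
lip corners [[0.5646 0.224  0.0515]
 [0.5619 0.1307 0.0515]
 [0.6367 0.2218 0.0515]
 [0.6331 0.1297 0.0515]]
```

View pics/w1c.png

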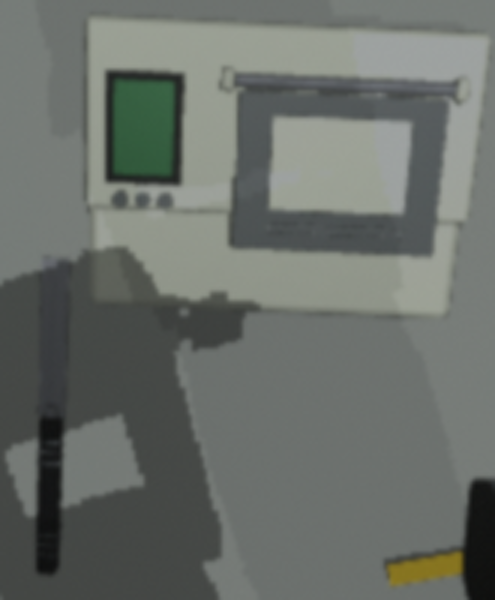

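```bash
cat >> h.py <<'E'
O=np.array([.600,.1766]); YR=-.041
SC=np.array([.4205,.3225]); YS=-.082; GX=.010   # spatula centre, yaw, grasp offset along handle
def rw(x,y): return O+R.from_euler('z',YR).as_matrix()[:2,:2]@np.array([x,y])
E
python3 - <<'E'
from h import *
import pickle
np.set_printoptions(precision=4,suppress=True)
c,wp=pickle.load(open('i1.pkl','rb'));P=cloud(c,wp); print('tray z',np.nanmedian(P[250:254,155:165,2],0),P[252,160])
g=SC+GX*np.array([np.cos(YS),np.sin(YS)]); q=down(YS)
r.set_gripper(.28,60)
r.move_to([*g,.10],q); r.move_linear([*g,.0245],vel=.12)
print('F',r.current_contact_force(),r.current_tool_pos(),r.current_t())
r.set_gripper(0,60)
print(r.current_opening(),r.current_finger_force(),r.current_contact_force())
r.move_linear([*g,.12],vel=.15)
p=rw(-.070-.122,0); r.move_linear([*p,.12],rot=down(YR),vel=.2)
wp=(r.current_tool_pos(),r.current_ee_rot());c=optics.get_image('wrist');s=optics.get_image('side')
pickle.dump((c,wp,s),open('i2.pkl','wb'));
cv2.imwrite('pics/w2.png',np.hstack([c['pixels'],cv2.resize(s['pixels'][90:234,130:300],(453,384),interpolation=cv2.INTER_CUBIC)])[:,:800,::-1])
print(r.current_opening(),wp,r.current_t())
E
```

```text
tray z [0.3053 0.306  0.3058 0.3048 0.3048 0.3056 0.3047 0.305  0.3047 0.305 ] [0.5718 0.2755 0.3061]
F [ 0.6902  1.184  -0.1685] [0.431  0.3219 0.0251] 4.2583
0.0015187688984127424 0.0 [-0.2111  0.4797  0.0091]
-0.0036899394617377506 (array([0.4084, 0.1849, 0.1199]), array([ 0.9998, -0.0206,  0.0001, -0.0001])) 6.3417
```

View pics/w2.png

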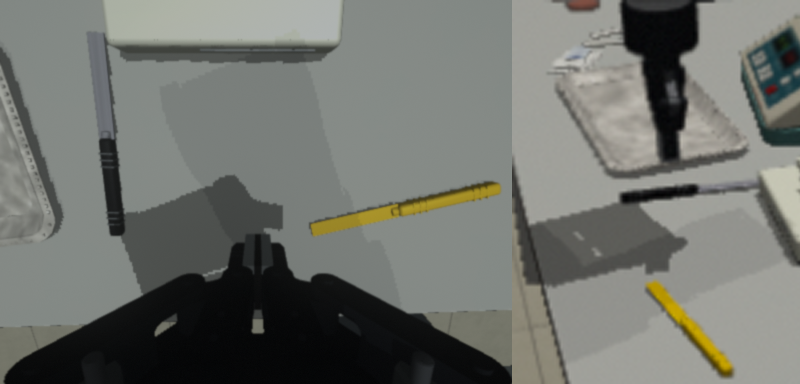

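The left half shows the fingers shut and empty at (258,240). The spatula still lies on the bench, tip at (95,33) and handle end at (116,234), so the grasp missed. I'll re-measure it from this closer view and from the other two cameras.

```bash
cat > sp.py <<'E'
from h import *
def spat(c,wp,roi,thr=45,z=.008):
    x0,y0,x1,y1=roi;V=c['pixels'].max(2);m=np.zeros_like(V,np.uint8);m[y0:y1,x0:x1]=V[y0:y1,x0:x1]<thr
    k,l,s,_=cv2.connectedComponentsWithStats(m);j=1+np.argmax(s[1:,4]);v,u=np.where(l==j)
    q=onplane(c,np.c_[u,v],z,wp);print(s[j],cv2.minAreaRect((q[:,:2]*1000).astype(np.float32)))
E
python3 - <<'E'
from sp import *
import pickle
np.set_printoptions(precision=4,suppress=True)
c,wp,s=pickle.load(open('i2.pkl','rb'))
a=optics.get_image('scene')
spat(c,wp,(90,130,130,240),z=.010)
P=cloud(c,wp);print('depth at handle',P[180,107:114],'blade',P[60,96:99],'bench',P[120,200])
print('tip,end',onplane(c,[[95,32],[117,235]],[.006,.006],wp))
# fingertip location from depth, and triangulated check
print('tips',P[238,246:270:4], P[260,240:276:6])
spat(s,None,(160,145,232,172),thr=50,z=.008); A=cloud(a); spat(a,None,(150,280,250,340),thr=45,z=.008)
save(a,'sc2')
E
```

```text
[ 100  139   25   96 1290] ((420.4654235839844, 321.14630126953125), (14.478309631347656, 92.2873306274414), 85.57818603515625)
depth at handle [[0.4295 0.3237 0.0117]
 [0.4293 0.3232 0.0109]
 [0.4296 0.3214 0.0126]
 [0.4296 0.3206 0.0123]
 [0.4297 0.3191 0.0132]
 [0.4295 0.3186 0.0125]
 [0.4292 0.3184 0.0112]] blade [[0.5311 0.3158 0.0066]
 [0.5309 0.3146 0.0073]
 [0.5308 0.3135 0.0077]] bench [ 0.4791  0.2349 -0.0001]
tip,end [[0.5519 0.3127 0.006 ]
 [0.372  0.3278 0.006 ]]
tips [[0.4204 0.1909 0.1306]
 [0.4199 0.1889 0.1298]
 [0.4199 0.1868 0.13  ]
 [0.4201 0.1847 0.1305]
 [0.4199 0.1827 0.1303]
 [0.4198 0.1806 0.1303]] [[0.4167 0.1933 0.1467]
 [0.4202 0.1901 0.1531]
 [0.4203 0.1874 0.1535]
 [0.4194 0.1848 0.1521]
 [0.4198 0.1821 0.1532]
 [0.4194 0.1795 0.1526]]
[171 160  29   6  97] ((420.021484375, 321.1681823730469), (23.2415771484375, 92.02798461914062), 86.18841552734375)
[199 303  38  25 199] ((417.5390319824219, 325.3174743652344), (15.98208236694336, 95.27782440185547), 86.02381896972656)
```

```bash
python3 - <<'E'
from sp import *
import pickle
np.set_printoptions(precision=4,suppress=True)
c,wp,s=pickle.load(open('i2.pkl','rb'));P=cloud(c,wp)
print(c['fx'],c['cx'],c['cy'],r.finger_overhang)
for v in range(228,290,4): print(v,P[v,250],c['depth'][v,250])
print(P[236:240,240:280:6,:].reshape(-1,3)[:8])
M=np.eye(4);M[:3,:3]=R.from_quat(wp[1]).as_matrix();M[:3,3]=wp[0]
print('fingers lowest z',np.nanmin(np.where(np.abs(P[...,0]-wp[0][0])<.04,np.where(np.abs(P[...,1]-wp[0][1])<.02,P[...,2],9),9)[200:300]))
S=cloud(s); m=(np.abs(S[...,0]-wp[0][0])<.03)&(np.abs(S[...,1]-wp[0][1])<.03)&(S[...,2]>.05); print('side finger low',np.sort(S[m][:,2])[:8]-wp[0][2])
E
```

```text
278.33614530918516 257.3947032913958 197.7168812787691 0.022
228 [ 0.3715  0.1946 -0.0001] 0.2832755
232 [0.3674 0.1948 0.0005] 0.2837922
236 [0.4202 0.1889 0.128 ] 0.1465565
240 [0.4199 0.1888 0.1321] 0.14267506
244 [0.42   0.1887 0.137 ] 0.13796131
248 [0.4198 0.1886 0.1411] 0.13408884
252 [0.42   0.1885 0.1455] 0.12979937
256 [nan nan nan] 0.0
260 [0.4198 0.1883 0.1526] 0.123081006
264 [0.4193 0.1883 0.1552] 0.12071902
268 [0.4209 0.1881 0.1612] 0.11450465
272 [0.4214 0.1879 0.1652] 0.110525064
276 [0.421  0.1879 0.1674] 0.10850914
280 [0.4214 0.1878 0.1708] 0.10514797
284 [0.421  0.1878 0.1727] 0.10345569
288 [0.4197 0.1878 0.1734] 0.10311601
[[ 0.3633  0.2052  0.0003]
 [ 0.421   0.1909  0.1294]
 [ 0.42    0.1879  0.1275]
 [ 0.4197  0.1847  0.1271]
 [ 0.4197  0.1816  0.1276]
 [ 0.42    0.1784  0.1284]
 [ 0.3614  0.1683 -0.0005]
 [ 0.3621  0.2053  0.0003]]
fingers lowest z -0.002039565486273043
side finger low [0.0021 0.0023 0.0025 0.0029 0.0031 0.0031 0.005  0.0055]
```

The wrist and side depth images agree that the shut fingertips end about 3–5 mm behind the reported TCP, not 22 mm ahead. The fingers therefore closed above the handle. I'll descend again with a force guard.

```bash
sed -i 's/^SC=.*/SC=np.array([.4203,.3213]); YS=-.080; GX=.010/' h.py; python3 - <<'E'
from h import *
import pickle
np.set_printoptions(precision=4,suppress=True)
g=SC+GX*np.array([np.cos(YS),np.sin(YS)]); q=down(YS)
r.set_gripper(.28,60)
r.move_linear([*g,.10],rot=q,vel=.25); r.move_linear([*g,.020],vel=.12)
f0=r.current_contact_force()
for z in np.arange(.016,-.0035,-.002):
    r.move_linear([*g,z],vel=.05); f=r.current_contact_force()-f0
    if abs(f[2])>3: break
print('F',f,z,r.current_tool_pos())
if abs(f[2])>3: r.move_linear([*g,z+.003],vel=.05)
r.set_gripper(0,60)
print(r.current_opening(),r.current_finger_force(),r.current_contact_force()-f0,r.current_tool_pos(),r.current_t())
E
```

```text
F [-7.8894 -6.8685 26.5994] -0.0020000000000000018 [ 0.4303  0.3206 -0.0003]
0.12076943544888948 59.205363392829895 [-0.9651 -1.4409  3.6499] [0.4302 0.3205 0.001 ] 11.2833
```

```bash
python3 - <<'E'
from h import *
import pickle
np.set_printoptions(precision=4,suppress=True)
p0=r.current_tool_pos()
r.move_linear([p0[0],p0[1],.10],vel=.15)
p=rw(-.075-.122,0); r.move_linear([*p,.07],rot=down(YR),vel=.2)
wp=(r.current_tool_pos(),r.current_ee_rot());c=optics.get_image('wrist')
pickle.dump((c,wp),open('i3.pkl','wb'));P=cloud(c,wp);save(c,'w3')
print(r.current_opening(),wp,r.current_t())
for v in range(0,250,12):
    z=P[v,200:310,2];m=(z>.055)&(z<.1)&(np.abs(P[v,200:310,1]-wp[0][1])<.03); u=np.where(m)[0]+200
    if len(u): print(v,u.min(),u.max(),np.median(P[v,u],0))
E
```

```text
0.1183893788995487 (array([0.4036, 0.1852, 0.0701]), array([ 0.9998, -0.0206,  0.0002, -0.0001])) 13.0
0 242 274 [0.523  0.1806 0.0761]
12 242 274 [0.5186 0.1808 0.0762]
24 242 273 [0.514  0.1812 0.0763]
36 242 273 [0.5094 0.1814 0.0761]
48 243 273 [0.5047 0.1814 0.0764]
60 243 273 [0.4998 0.1816 0.0759]
72 243 273 [0.4948 0.1818 0.0764]
84 243 272 [0.4899 0.1822 0.0761]
96 243 272 [0.4847 0.1824 0.0761]
108 243 272 [0.4794 0.1826 0.0762]
120 243 272 [0.474  0.1829 0.0764]
132 244 272 [0.4685 0.1828 0.0763]
144 244 272 [0.4628 0.1831 0.0763]
156 244 271 [0.457  0.1836 0.0761]
168 244 271 [0.4511 0.1838 0.0765]
180 244 271 [0.4455 0.184  0.0779]
192 247 269 [0.4398 0.184  0.0803]
204 246 269 [0.4338 0.1845 0.0809]
216 246 269 [0.4277 0.1848 0.0814]
228 246 269 [0.4211 0.185  0.0812]
240 235 280 [0.4146 0.1851 0.0823]
```

View pics/w3.png

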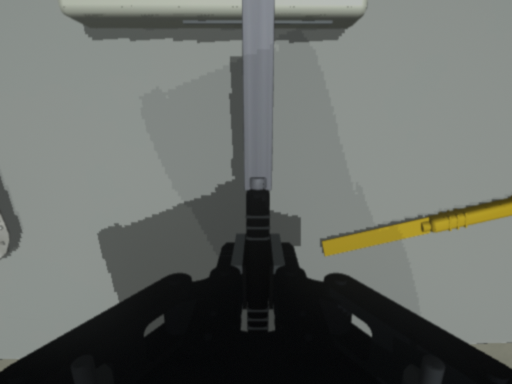

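```bash
python3 - <<'E'
from h import *
import pickle
np.set_printoptions(precision=4,suppress=True)
L=.1235;q=down(YR)
def tip(x,z,vel): r.move_linear([*rw(x-L,0),z-.005],rot=q,vel=vel)
f0=r.current_contact_force()
tip(-.0735,.0425,.12); tip(-.027,.0425,.1)
f=r.current_contact_force()-f0; print('in',f)
assert np.linalg.norm(f)<5
s=.063
for th in np.r_[0,np.arange(.12,1.9,.2),1.93]:
    u=np.array([-np.cos(th),np.sin(th)]);n=np.array([-np.sin(th),-np.cos(th)])
    p=np.array([.036,.05])+s*u+.0015*n+np.array([0,-.001*np.cos(th)])
    tip(p[0],p[1],.1); f=r.current_contact_force()-f0; print('%.2f'%th,f,round(r.current_opening(),3))
    if np.linalg.norm(f)>12: break
print(r.current_t())
tip(p[0]-.09,p[1]+.01,.2)
wp=(r.current_tool_pos(),r.current_ee_rot())
c=optics.get_image('wrist');b=optics.get_image('side');a=optics.get_image('scene');pickle.dump((a,b,c,wp),open('i4.pkl','wb'))
cv2.imwrite('pics/w4.png',np.hstack([cv2.resize(a['pixels'][180:320,110:260],(411,384)),cv2.resize(b['pixels'][110:220,180:300],(389,357)) if 0 else cv2.resize(b['pixels'][110:220,180:291],(387,384))])[:,:,::-1])
Ri=R.from_euler('z',-YR).as_matrix()
for P in (cloud(a),cloud(b)):
    q2=(P.reshape(-1,3)-[*O,0])@Ri.T; m=(q2[:,2]>.065)&(q2[:,2]<.13)&(abs(q2[:,1])<.043)&(q2[:,0]>.01)&(q2[:,0]<.1);q2=q2[m]
    if len(q2)>5: k=np.polyfit(q2[:,2]-.05,q2[:,0]-.036,1);print(len(q2),'slope',k,'theta',np.pi/2+np.arctan(k[0]),'zmax',q2[:,2].max())
print(r.current_t())
E
```

```text
in [-0.1455  0.1766 -0.0449]
0.00 [-0.3562  1.0019  0.3198] 0.119
0.12 [0.4876 1.3505 0.0036] 0.118
0.32 [-0.4352  0.3708 -0.2239] 0.117
0.52 [ 0.1415 -0.1331 -0.9912] 0.116
0.72 [ 0.3184  0.7468 -0.3731] 0.122
0.92 [-0.1673  0.3889 -0.5394] 0.118
1.12 [ 0.2833  0.4602 -0.4605] 0.121
1.32 [-0.7883  0.6299 -0.1087] 0.119
1.52 [ 0.0328  1.1825 -0.6982] 0.118
1.72 [0.851 1.125 0.908] 0.122
1.93 [ 0.4597 -0.6065  0.2623] 0.118
17.025
662 slope [ 0.3702 -0.0032] theta 1.9253457520885238 zmax 0.11966240213607793
261 slope [ 0.3754 -0.0012] theta 1.9299109943860573 zmax 0.1194264524548202
17.775
```

View pics/w4.png

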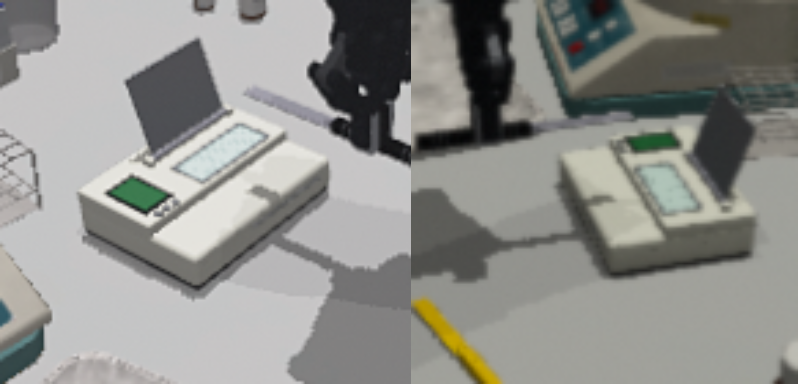

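The cover stands back at about 1.93 rad in both views, and the glass is visible. The spatula in the gripper is clear of the reader. Next I lay it back where it was and look at the cassette from close up.

```bash
python3 - <<'E'
from h import *
import pickle
np.set_printoptions(precision=4,suppress=True)
g=SC+GX*np.array([np.cos(YS),np.sin(YS)])
p=r.current_tool_pos()
r.move_linear([*rw(-.20,0),.12],vel=.25)
r.move_linear([*g,.05],rot=down(YS),vel=.25); r.move_linear([*g,.006],vel=.1); r.move_linear([*g,.0015],vel=.03)
f0=r.current_contact_force();print('laid',f0,r.current_tool_pos())
r.set_gripper(.30); r.move_linear([*g,.08],vel=.15)
r.move_linear([.45,.25,.25],vel=.3)
r.move_to([.534,-.30,.22],down(np.pi/2)); r.set_gripper(.5)
wp=(r.current_tool_pos(),r.current_ee_rot());c=optics.get_image('wrist');a=optics.get_image('scene')
pickle.dump((c,wp,a),open('i5.pkl','wb'))
cv2.imwrite('pics/w5.png',np.hstack([c['pixels'],cv2.resize(a['pixels'][230:340,140:223],(288,384))])[:,:,::-1])
print(wp,r.current_t(),r.current_q())
P=cloud(c,wp)
def rect(n,m):
    k,l,s,_=cv2.connectedComponentsWithStats(m.astype(np.uint8));j=1+np.argmax(s[1:,4]);q=P[l==j]
    print(n,s[j],cv2.minAreaRect((q[:,:2]*1000).astype(np.float32)),np.median(q[:,2]))
z=P[...,2]; inb=(abs(P[...,0]-.535)<.08)&(abs(P[...,1]+.338)<.09)
rect('carton',inb&(z>.033)&(z<.048)); rect('cass',inb&(z>.0405)&(z<.05))
E
```

```text
laid [-0.4469 -0.3983 -1.937 ] [0.4303 0.3205 0.0016]
(array([ 0.5341, -0.2998,  0.22  ]), array([ 0.707 ,  0.7072, -0.    ,  0.    ])) 24.1833 [-0.5877  0.4748  1.4934 -0.      1.1734 -0.5878]
carton [ 217  154   81  104 6885] ((537.367919921875, -337.71142578125), (88.12734985351562, 126.13680267333984), 6.579151630401611) 0.03815060891942024
cass [248 188  17  54 826] ((532.8928833007812, -343.9786071777344), (19.293588638305664, 68.81788635253906), 1.6351230144500732) 0.04289126000927046
```

View pics/w5.png

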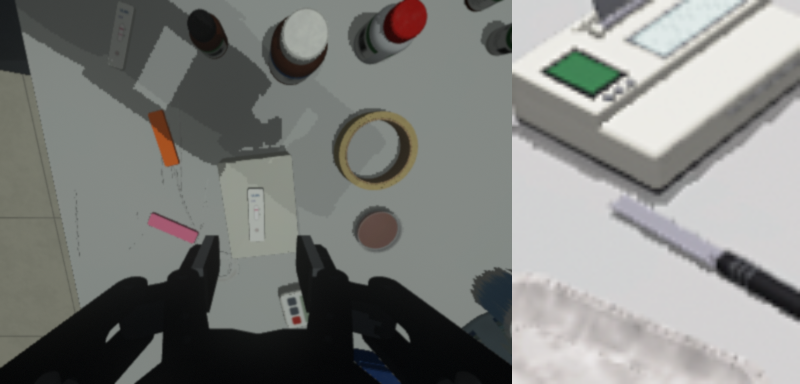

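The wrist view shows the white cassette on the carton at (256,215), separate from the orange (163,138) and pink (173,228) look-alikes and from the spare at (120,37). The inset shows the spatula lying flat on the bench in front of the reader. Before going in I'll check the gripper's envelope, then grasp.

```bash
python3 - <<'E'
from h import *
import pickle
np.set_printoptions(precision=4,suppress=True)
for f in ('i3.pkl','i5.pkl'):
    d=pickle.load(open(f,'rb'));c,wp=d[0],d[1]
    T=(cloud(c,wp).reshape(-1,3)-wp[0])@R.from_quat(wp[1]).as_matrix()
    for z0 in np.arange(-.10,.0,.01):
        m=(T[:,2]>z0)&(T[:,2]<z0+.01)&(abs(T[:,0])<.045)&(abs(T[:,1])<.09)
        if m.sum()>5: print(f,'%.2f'%z0,m.sum(),np.percentile(T[m,1],[1,99]))
g=np.array([.5329,-.3440]);q=down(np.pi/2+np.radians(1.635))
r.set_gripper(.30,30)
r.move_linear([*g,.09],rot=q,vel=.2); r.move_linear([*g,.048],vel=.1); f0=r.current_contact_force()
for z in (.046,.044,.0425,.041,.0398):
    r.move_linear([*g,z],vel=.04); f=r.current_contact_force()-f0
    if abs(f[2])>3: r.move_linear([*g,z+.001],vel=.04); break
print('F',f,r.current_tool_pos())
r.set_gripper(0,30)
print(r.current_opening(),r.current_finger_force(),r.current_contact_force()-f0,r.current_tool_pos(),r.current_t())
if r.current_opening()>.15:
    p=r.current_tool_pos(); r.move_linear([p[0],p[1],.20],vel=.15)
    wp=(r.current_tool_pos(),r.current_ee_rot());c=optics.get_image('wrist');b=optics.get_image('side')
    pickle.dump((c,wp,b),open('i6.pkl','wb'))
    cv2.imwrite('pics/w6.png',np.hstack([c['pixels'],cv2.resize(b['pixels'][150:342,240:384],(288,384))])[:,:,::-1])
    print(r.current_opening(),r.current_finger_force(),wp,r.current_t())
E
```

```text
i3.pkl -0.10 5530 [-0.0605  0.0584]
i3.pkl -0.09 11737 [-0.0606  0.0593]
i3.pkl -0.08 9304 [-0.0546  0.0531]
i3.pkl -0.07 4494 [-0.0483  0.0474]
i3.pkl -0.06 5431 [-0.042   0.0408]
i3.pkl -0.05 1679 [-0.036   0.0349]
i3.pkl -0.04 797 [-0.0151  0.015 ]
i3.pkl -0.03 634 [-0.0189  0.0179]
i3.pkl -0.02 3061 [-0.0176  0.0164]
i3.pkl -0.01 1041 [-0.0162  0.0147]
i5.pkl -0.10 5359 [-0.0599  0.0601]
i5.pkl -0.09 10966 [-0.0619  0.0624]
i5.pkl -0.08 8459 [-0.0588  0.06  ]
i5.pkl -0.07 4187 [-0.0561  0.0573]
i5.pkl -0.06 6115 [-0.0532  0.0543]
i5.pkl -0.05 1281 [-0.0477  0.0485]
i5.pkl -0.04 1100 [-0.0332  0.0339]
i5.pkl -0.03 803 [-0.034   0.0352]
i5.pkl -0.02 640 [-0.0338  0.0349]
i5.pkl -0.01 256 [-0.0318  0.0324]
F [ 0.6998 -0.2131  1.8309] [ 0.5329 -0.344   0.0397]
0.21633316948395379 29.4196817278862 [-0.0453  0.2659  2.0927] [ 0.533  -0.344   0.0399] 27.3667
0.21422137915243028 29.29951161146164 (array([ 0.5326, -0.3438,  0.199 ]), array([ 0.6969,  0.7171, -0.0001, -0.0008])) 28.6833
```

View pics/w6.png

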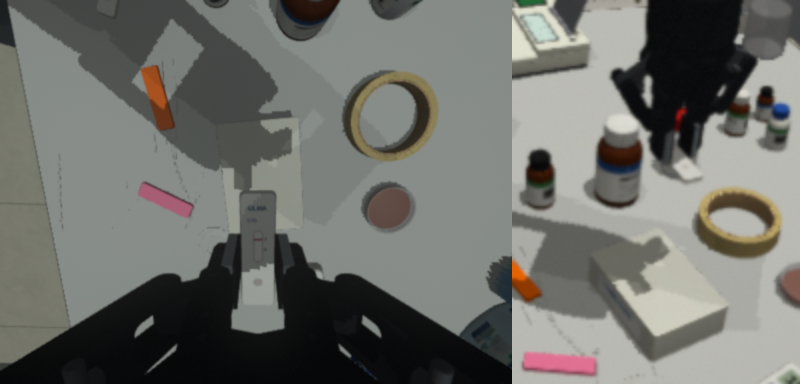

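The cassette is held level between the fingertips at (258,235), lifted off the carton, and the bottles have not moved. Next: measure its offset in the grip, carry it over the bottles and lower it above the glass.

```bash
python3 - <<'E'
from h import *
import pickle
np.set_printoptions(precision=4,suppress=True)
c,wp,_=pickle.load(open('i6.pkl','rb'))
Rm=R.from_quat(wp[1]).as_matrix(); T=(cloud(c,wp)-wp[0])@Rm
reg=T[192:232,243:274].reshape(-1,3); reg=reg[np.isfinite(reg[:,0])&(abs(reg[:,2])<.02)]
pl=np.linalg.lstsq(np.c_[reg[:,:2],np.ones(len(reg))],reg[:,2],rcond=None)[0]
print('plane z=ax+by+c',pl,'x max',np.percentile(reg[:,0],99.5),'y',np.percentile(reg[:,1],[1,99]))
ends=[(T[v,258]) for v in range(186,196,2)];print(np.array(ends))
off=np.percentile(reg[:,0],99.5)-.035; off=off if abs(off)<.004 else 0
print('off',off)
yaw=np.pi/2+YR; q=down(yaw); ax=np.array([np.cos(yaw),np.sin(yaw)])
t=O-off*ax
r.move_linear([wp[0][0],wp[0][1],.215],vel=.2)
r.move_linear([*t,.215],rot=q,vel=.22)
r.move_linear([*t,.10],vel=.12)
wp=(r.current_tool_pos(),r.current_ee_rot());print(wp,r.current_opening(),r.current_finger_force())
r.move_linear([*t,.0585],vel=.06)
print(r.current_tool_pos(),R.from_quat(r.current_ee_rot()).as_matrix()[:,2],r.current_contact_force(),r.current_opening(),r.current_t())
a=optics.get_image('scene');b=optics.get_image('side');wp=(r.current_tool_pos(),r.current_ee_rot());c=optics.get_image('wrist')
pickle.dump((a,b,c,wp),open('i7.pkl','wb'))
cv2.imwrite('pics/w7.png',np.hstack([cv2.resize(a['pixels'][190:310,120:250],(416,384),interpolation=cv2.INTER_CUBIC),cv2.resize(b['pixels'][110:220,190:300],(384,384),interpolation=cv2.INTER_CUBIC)])[:,:,::-1])
Ri=R.from_euler('z',-YR).as_matrix()
for n,im in (('A',a),('B',b)):
    P=(cloud(im)-[*O,0])@Ri.T; z=P[...,2]
    m=(z>.054)&(z<.068)&(abs(P[...,1])<.05)&(abs(P[...,0])<.03)&(im['pixels'].min(2)>110)
    q2=P[m]; print(n,len(q2), q2.min(0) if len(q2) else '',q2.max(0) if len(q2) else '', np.median(q2[:,2]) if len(q2) else '')
    m=(z>.07)&(z<.13)&(abs(P[...,1])<.043)&(P[...,0]>.036)&(P[...,0]<.08);q2=P[m];k=np.polyfit(q2[:,2]-.05,q2[:,0]-.036,1);print('cover',np.pi/2+np.arctan(k[0]),len(q2))
E
```

```text
plane z=ax+by+c [ 0.0085  0.0043 -0.0032] x max 0.03409948503295086 y [-0.0072  0.0088]
[[-0.0035  0.0011  0.1611]
 [-0.0057  0.0011  0.1605]
 [ 0.0342  0.0008  0.0016]
 [ 0.0339  0.0008 -0.0013]
 [ 0.0333  0.0008 -0.0029]]
off -0.0009005149670491402
(array([0.6005, 0.1776, 0.1008]), array([0.7214, 0.6925, 0.0006, 0.0003])) 0.2193965947799023 29.352040886878967
[0.6003 0.1775 0.0587] [ 0.0004  0.0001 -1.    ] [ 0.3249  0.9647 -0.1724] 0.21383099832083172 33.425
A 100 [-0.0229 -0.033   0.0557] [0.0292 0.0357 0.0675] 0.060917418113353106
cover 1.777428129571831 387
B 31 [-0.0092 -0.039   0.0574] [0.0097 0.0297 0.0653] 0.06174572120136301
cover 1.6694042834621696 214
```

View pics/w7.png

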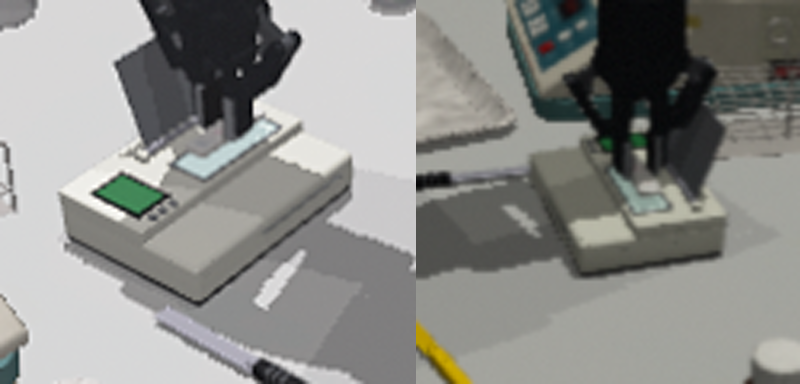

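The cassette is level, along and centred over the glass, with about 10 mm clearance (top measured at 61–62 mm). The cover leans back untouched and the gripper is clear. Handing in.

```bash
python3 -c "
from h import *
print(r.current_contact_force(),r.current_opening()); print(r.hand_in(),r.current_t())"
```

```text
[ 0.49338444 -0.09826557 -1.092786  ] 0.21371087661802626
the job is handed in; nothing more can be done
the job is handed in; nothing more can be done
```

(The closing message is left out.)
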